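Hang the vial carrier on the retracting hook to drain

TASK

Stand the steel vial carrier upright in the middle of the white drip tray, turned so that the hook can swing in under its handle, and let go. Then take the sprung hook by its black grip, pull it down against its spring, bring it in under the middle of the handle and let it up slowly, never letting it snap up, until the hook is fully retracted and the carrier hangs from it upright and still over the tray; let go. Do not tip the carrier, and do not disturb the tape roll, tweezers, timer or test cassette lying about.

Things in the scene. Friction and masses are not known exactly. Their poses are not given: they have to be found in the camera images.
- bail_top (a point): peak of the carrier's handle, on the bar's centre line, 130 mm above the carrier's underside. The handle is a round bar 8 mm thick along the carrier's x axis, mid-width: upright at both ends (x = -43.5 and +43.5 mm, up to 26 mm below this point), sloping gently from this peak, 8 mm over 30 mm on either side. Axes are the carrier's: x along the bar, z up
- carrier_foot (a point): centre of the underside of the carrier, a loose steel tray 94 x 72 x 22 mm with four capped vials fixed in it (tops about 60 mm up) and a tall handle, about 0.3 kg in all. Axes as for bail_top. Right behind it stands a tall white instrument whose corner reaches to about x = 0.53 m, y = -0.10 m, between carrier and tray: carry the load round it on the robot's side (x under 0.46 m)
- tray: fixed white drip tray 150 x 150 mm, 14 mm high, walls and floor 3 mm thick; origin at the centre of its underside, on the worktop; x, y along its sides
- stand: fixed bench stand behind the tray: round dark foot 124 mm across, steel post 20 mm thick and 453 mm high. Origin at the foot's centre on the worktop, on the post's axis, z up. It carries the swing arm, which at angle 0 points along the stand's -x
- jib (a joint): angle of the swing arm about the post (rad, -0.5 to 1.2). 0: it points along the stand's -x, over the tray; positive: counterclockwise from above, the hook moves to the robot's right. It turns easily and stays where left. A grey housing 96 x 36 mm, 386 to 436 mm above the worktop, its end 232 mm from the post's axis, overhangs hook and grip: reach the grip with the tool tilted about 40 degrees
- hook (a joint): how far the hook is pulled down (m): 0 fully retracted, at most 0.125. A rigid upright rod, 180 mm from the post's axis, slides through the housing and carries hook and grip; it cannot turn in the arm. The spring pulls up with about 6 N at the top, 10 N at the bottom, and lifts the carrier easily
- hook_grip (a point): centre of the black upright grip, a cylinder 22 mm thick with a straight part 40 mm long, on a bracket at its lower end; 50 mm from the rod, away from the post (230 mm from the post's axis). Retracted it is 289 mm above the worktop, 97 mm below the housing. Axes: x towards the post, z up
- hook_seat (a point): where the bar's centre rests in the hook, under the rod, 91 mm below the grip's centre and 50 mm nearer the post. Axes: x towards the post, z up. The hook is 7 mm wire in the y-z plane: shank 14.5 mm to -y; tip 14.5 mm to +y (the robot's left) ends 16 mm above the seat. Go in tip first towards +y, the bar 22 to 42 mm above the seat, then raise
- tape: bystander: roll of tape lying flat, 80 mm across, 18 mm high; origin under its centre
- tweezers: bystander: steel tweezers 131 mm long lying flat, 8 mm high; origin under its centre
- timer: bystander: timer 62 x 66 x 19 mm; origin under its centre
- cassette: bystander: white test cassette 20 x 70 x 6 mm; origin under its centre

How it is judged (in metres and radians):
On the way, in this order (a step that is already met when the one before it is completed fails the run):
1. the carrier stands released in the tray, its middle within 35 mm of the tray's middle (horizontal distance between carrier_foot and tray below 0.035 m and height (world z) of carrier_foot below 0.008 m and angle between carrier_foot's own z axis and vertical below 0.1 rad and contact force between the fingers and carrier below 0.1 N), for 0.2 s.
2. the hook is pulled down 70 mm or more while the carrier stands in the tray (value of joint hook above 0.07 m and height (world z) of carrier_foot below 0.015 m), for 0.1 s.
3. the handle is in the hook while the hook is still drawn down (distance between bail_top and hook_seat below 0.03 m and value of joint hook above 0.02 m), for 0.02 s.
At the end, for the whole second after the job is handed in: the carrier hangs by the middle of its handle (within 25 mm) in the hook, hook within 10 mm of fully retracted, carrier's foot over 45 mm above the worktop, upright within 0.3 rad, within 50 mm of being centred over the tray, and still (under 0.05 m/s) (distance between bail_top and hook_seat below 0.025 m and value of joint hook below 0.01 m and height (world z) of carrier_foot above 0.045 m and angle between carrier_foot's own z axis and vertical below 0.3 rad and horizontal distance between carrier_foot and tray below 0.05 m and linear speed of carrier below 0.05 m/s); the robot touches nothing.
It fails at once if the hook flies up faster than 0.3 m/s (velocity of joint hook below -0.3 m/s).
It fails at once if the carrier is tipped by more than 0.6 rad (angle between carrier_foot's own z axis and vertical above 0.6 rad).
It fails at once if a bystander is moved by more than 30 mm (distance of any of tape, tweezers, timer, cassette from where it was at the start of the episode above 0.03 m).
It also fails if it takes over 67 s, if anything falls off the work surface, if the arm or the gripper's body presses on something with over 40 N, if the wrist force passes 120 N, or if a joint passes its speed limit or range.

ROBOT

A 6-joint arm with a two-finger parallel gripper is mounted at the origin on a cart in front of the work surface, level with it; the furniture and walls round the work are solid. World frame = base frame: x ahead of the robot, y to its left, z up, the work surface at z = 0. Lengths are in m, angles in degrees, forces in N, time in s.
With the tool pointing down it reaches from about 0.375 to 0.9 m from the base axis. Payload 3.1 kg.
Tool frame: the origin (TCP) lies on the centre line of the jaws, within the pads' length; the fingertips stand 14 mm ahead of it and the grasp point (between the pads) lies 5 mm behind it (bot.tips_ahead is the distance from the TCP to the fingertips, in m); z points along the fingers, y is the line along which they close (so a half turn about z gives the same grasp; the last joint's range is limited). The gripper opens to 87 mm and grips with 3 to 60 N. Pads are 19 mm wide; open, the fingers measure 117 mm over their backs; the gripper's body (75 mm by 190 mm) begins 51 mm behind the grasp point.
Start: joints at [57.897, 30.224, 82.088, -0, 67.689, -10.227], TCP at [0.233, 0.58, 0.237] pointing down, gripper open.
Joint ranges: [-176.69, 176.69], [-43.24, 126.21], [12.49, 139.97], [-82, 262], [0, 151.66], [-163.58, 163.58]. Speed limits (degrees/s): [159.86, 159.86, 180, 180, 180, 180].

INTERFACE

Orientations are given as a 3x3 rotation matrix whose columns are the frame's x, y, z axes.
In Python, from rig import bot gives the robot as it stands.
- The arm moves only by the tool play_rows, never from a script. Its argument "moves" is a list that holds one entry, the list of rows, each a list of 6 numbers: the shift along the tool's x, y, z in mm, then the turn, a rotation vector about the tool's x, y, z in rad. A call has 1 to 5 rows; each row shifts and turns the commanded pose from where the row before left it, along the tool's axes as they then stand; what a row does not reach is not made up. A row lasts 1/10 s, in which the tool goes at most 50 mm and 8.59 degrees, less where a joint would pass 70% of its speed; a pose out of reach is approached as far as the arm can. A call with a gripper value outside its range is refused whole. "fingers" is the opening, from -1 (shut) to 1 (fully open), set as the call begins (left out, the last holds). The fingers move at their own pace and stop on an object; the grip force is fixed at half the most. Time passes only in rows, so rows that do not move let the fingers close. It gives the time, the measured TCP pose, the force, the opening and the grip force at its end, in the units of the state.
- bot.read_state(): the state, without advancing time (a new reading comes with each control period).
- bot.capture(name): name is "scene" or "side" or "wrist"; returns a dict with "image" (420x560x3 uint8, blue, green, red), "fx", "fy", "cx", "cy" (pixels), "R" (3x3) and "t" (3): a world point X has camera coordinates R X + t. Camera axes: x right, y down, z forward; pixel columns grow to the right and rows downward; lengths in m; the calibration is good to about 2 mm. The wrist camera is an equidistant fisheye: a pixel r from the principal point sees the ray r / f radians off the axis. A picture is of the moment at which its call begins. There is no depth.
- bot.hand_in(): hands the job in; it is judged then, once.
Trained networks look in a picture, given as the dict that the camera call returned (one of the last four; its "shot" number tells which), for a name from the list of things; names that differ only in an ending like _2 or _b are one class to them, and where a whole thing is asked for, a point or a joint stands for the part that bears it (a point fixed in the world has none). Each returns a list of dicts, best first, with "confidence" (0 to 1); they miss things now and then, are a little off and sometimes report something else, mostly with a low value. They report only what shows in the picture. A call takes as long as a camera call.
- bot.search_frame(picture, query): "centre" ([column, row] in pixels, amid what is visible of it).
- bot.silhouettes(picture, query): "pixels" (420x560 bool, what is visible of it) and "centre" ([column, row] in pixels, amid what is visible of it).
- bot.pinpoint(picture, query): "centre" ([column, row] in pixels: a listed point, or the origin of a listed thing).
The state is a dict: "time_s": time; "joint_positions": joint angles; "qvel": joint speeds; "tau": joint torques, N m; "position": TCP position; "tcp_rot": TCP orientation; "force": force on the tool from outside, world axes, zero at the start; "moment": the same for the moment, N m; "opening": opening from 0.0 (shut) to 1.0 (fully open); "grasp_force": force on a finger pad.
Only numpy, scipy, OpenCV 4.12 (cv2) and the standard library are available. Lean on these libraries where they do the work, as an engineer would, in place of code of your own. Each camera call takes 0.05 s, during which the arm holds its last target. There are 200 camera calls.

## Working session

There is one attempt and no reset: what is moved stays moved. The work goes in short steps, Python scripts to look and compute and a tool call to move; the robot and the scene stay as the last step left them, time stands still between calls to the robot, and variables do not carry over. Pictures are saved under pics/ and viewed, at most 10 in all, crops included, and the job is handed in when it is done.

Besides the shell and the picture viewer there is one more tool, called after "Emit:" as a command line: name --argument value ..., lists and objects as JSON in quotes. play_rows: Moves the arm, as the interface text tells. Its arguments: {"type":"object","properties":{"moves":{"type":"array","items":{"type":"array","items":{"type":"array","items":{"type":"number"}}}},"fingers":{"type":"number"}},"required":["moves"]}

```bash
mkdir -p pics; cat > h.py <<'E'
import numpy as np, cv2
from rig import bot
def ray(p,uv):
    R=np.array(p["R"]);t=np.array(p["t"]);u=(uv[0]-p["cx"])/p["fx"];v=(uv[1]-p["cy"])/p["fy"]
    if p.get("fish"):
        r=np.hypot(u,v);d=np.array([u/r*np.sin(r),v/r*np.sin(r),np.cos(r)]) if r>1e-9 else np.array([0,0,1.])
    else: d=np.array([u,v,1.])
    d=R.T@d; return -R.T@t,d/np.linalg.norm(d)
def tri(rs):
    A=sum(np.eye(3)-np.outer(d,d) for c,d in rs);b=sum((np.eye(3)-np.outer(d,d))@c for c,d in rs)
    X=np.linalg.solve(A,b);return X,[float(np.linalg.norm(np.cross(X-c,d))) for c,d in rs]
def onz(r,z): c,d=r; return c+d*(z-c[2])/d[2]
def proj(p,X):
    x=np.array(p["R"])@np.asarray(X)+np.array(p["t"])
    if p.get("fish"):
        r=np.hypot(x[0],x[1]);th=np.arctan2(r,x[2]);x=np.array([x[0]/r*th,x[1]/r*th,1])
    return np.array([p["cx"]+p["fx"]*x[0]/x[2],p["cy"]+p["fy"]*x[1]/x[2]])
def cap(n):
    p=bot.capture(n);p["fish"]=n=="wrist";return p
def pin(p,q):
    r=bot.pinpoint(p,q);return (np.array(r[0]["centre"]),round(r[0]["confidence"],2)) if r else (None,0)
E
python3 - <<'E'
from h import *
P={n:cap(n) for n in("scene","side")}
cv2.imwrite("pics/a.png",P["scene"]["image"]);cv2.imwrite("pics/b.png",P["side"]["image"])
for q in "bail_top carrier_foot tray stand jib hook hook_grip hook_seat tape tweezers timer cassette".split():
    r={n:pin(P[n],q) for n in P}
    s=q+" "+str([(n,None if a is None else a.round(),c) for n,(a,c) in r.items()])
    rs=[ray(P[n],a) for n,(a,c) in r.items() if a is not None]
    if len(rs)==2: X,e=tri(rs); s+=" tri %s e %.3f"%(X.round(3),max(e))
    if q in "carrier_foot tray stand tape tweezers timer cassette".split(): s+=" z0 "+str([onz(x,0).round(3) for x in rs])
    print(s)
for n in P: print(n,(-np.array(P[n]["R"]).T@np.array(P[n]["t"])).round(3))
print(bot.read_state())
E
```

```text
bail_top [('scene', array([240., 205.]), 0.93), ('side', array([242., 208.]), 0.8)] tri [0.483 0.038 0.141] e 0.003
carrier_foot [('scene', array([244., 230.]), 0.95), ('side', array([245., 240.]), 0.64)] tri [ 0.492  0.056 -0.004] e 0.005 z0 [array([0.496, 0.054, 0.   ]), array([0.486, 0.047, 0.   ])]
tray [('scene', None, 0), ('side', array([271., 304.]), 0.57)] z0 [array([ 0.504, -0.28 , -0.   ])]
stand [('scene', array([345., 283.]), 0.75), ('side', array([336., 298.]), 0.6)] tri [ 0.707 -0.275 -0.022] e 0.001 z0 [array([ 0.695, -0.286,  0.   ]), array([ 0.698, -0.296, -0.   ])]Traceback (most recent call last):
  File "<stdin>", line 5, in <module>
  File "h.py", line 21, in pin
    r=bot.pinpoint(p,q);return (np.array(r[0]["centre"]),round(r[0]["confidence"],2)) if r else (None,0)
ValueError: it knows: bail_top, carrier_foot, cassette, hook_grip, hook_seat, stand, tape, timer, tray, tweezers
```

View pics/a.png

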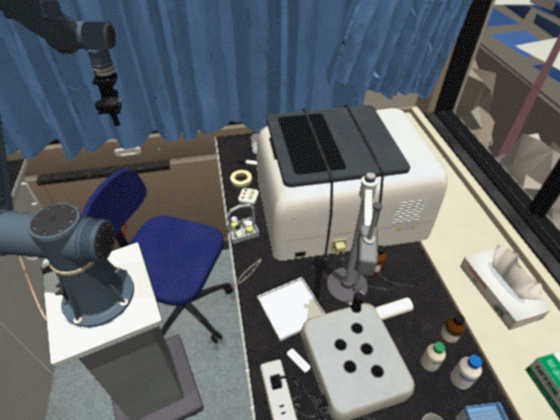

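View pics/b.png

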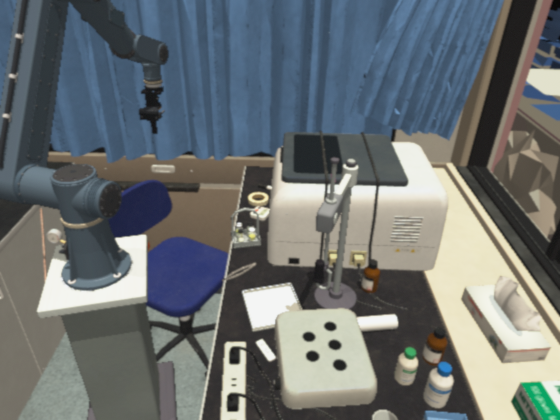

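```bash
python3 - <<'E'
from h import *
P={n:cap(n) for n in("scene","side")}
c=[cv2.resize(P[n]["image"][y:y+150,x:x+190],None,fx=4,fy=4,interpolation=2)[:580] for n,x,y in(("scene",215,170),("side",205,150))]
cv2.imwrite("pics/c.png",c[0]);cv2.imwrite("pics/d.png",c[1])
for q in "hook_grip hook_seat tape tweezers timer cassette tray".split():
    r={n:pin(P[n],q) for n in P}
    s=q+" "+str([(n,None if a is None else a.round(),c) for n,(a,c) in r.items()])
    rs=[ray(P[n],a) for n,(a,c) in r.items() if a is not None]
    if len(rs)==2: X,e=tri(rs); s+=" tri %s e %.3f"%(X.round(3),max(e))
    if 'hook' not in q: s+=" z0 "+str([onz(x,0).round(3) for x in rs])
    print(s)
for n in P:
    for q in ["tray","bail_top","hook_grip"]:
        m=bot.silhouettes(P[n],q)
        if not m: continue
        m=m[0]; mm=m["pixels"].astype(np.uint8)
        cs=max(cv2.findContours(mm,0,2)[0],key=cv2.contourArea)
        box=cv2.boxPoints(cv2.minAreaRect(cs))
        print(n,q,m["confidence"],m["centre"],mm.sum(),cv2.boundingRect(cs))
        if q=="tray":
            ap=cv2.approxPolyDP(cv2.convexHull(cs),4,True)[:,0]
            print([(tuple(a),onz(ray(P[n],a),.014)[:2].round(3)) for a in ap])
    print(n,(-np.array(P[n]["R"]).T@np.array(P[n]["t"])).round(3),P[n]["fx"])
print({k:np.round(v,3).tolist() for k,v in bot.read_state().items()})
E
```

```text
hook_grip [('scene', array([357., 299.]), 0.56), ('side', array([318., 270.]), 0.7)] tri [ 0.564 -0.479  0.284] e 0.002
hook_seat [('scene', array([356., 302.]), 0.66), ('side', array([324., 286.]), 0.66)] tri [ 0.597 -0.443  0.197] e 0.002
tape [('scene', array([240., 181.]), 0.6), ('side', array([258., 199.]), 0.68)] tri [0.578 0.273 0.023] e 0.004 z0 [array([0.582, 0.296, 0.   ]), array([0.589, 0.313, 0.   ])]
tweezers [('scene', array([244., 274.]), 0.43), ('side', array([237., 274.]), 0.56)] tri [ 0.432 -0.109 -0.013] e 0.001 z0 [array([ 0.428, -0.118,  0.   ]), array([ 0.431, -0.124,  0.   ])]
timer [('scene', None, 0), ('side', array([258., 215.]), 0.68)] z0 [array([0.567, 0.196, 0.   ])]
cassette [('scene', array([297., 364.]), 0.63), ('side', array([269., 348.]), 0.63)] tri [ 0.448 -0.45   0.019] e 0.009 z0 [array([ 0.443, -0.445,  0.   ]), array([ 0.462, -0.432,  0.   ])]
tray [('scene', array([292., 307.]), 0.9), ('side', array([272., 302.]), 0.59)] tri [ 0.5   -0.306  0.033] e 0.001 z0 [array([ 0.509, -0.289,  0.   ]), array([ 0.509, -0.272,  0.   ])]
scene tray 0.74 [292
[... 587 characters left out ...]
 0.691, -0.262])), ((np.int32(322), np.int32(289)), array([ 0.665, -0.265])), ((np.int32(313), np.int32(277)), array([ 0.655, -0.207]))]
side bail_top 0.98 [242.1, 233.1] 662 (231, 208, 30, 40)
side hook_grip 0.75 [323.9, 259.4] 564 (314, 234, 17, 53)
side [ 0.277 -1.198  0.924] 443.66154545406613
{'time_s': 1.6, 'joint_positions': [57.896, 30.223, 82.089, 0.0, 67.689, -10.229], 'qvel': [-0.084, 0.046, -0.074, 0.004, 0.05, 0.088], 'tau': [0.001, -44.0, -17.698, 0.063, 0.05, -0.0], 'position': [0.233, 0.58, 0.237], 'tcp_rot': [[-0.928, 0.373, -0.0], [0.373, 0.928, -0.0], [0.0, -0.0, -1.0]], 'force': [-0.378, 0.485, -0.016], 'moment': [0.072, 0.075, 0.02], 'grasp_force': 0.0, 'opening': 0.999}
```

View pics/c.png

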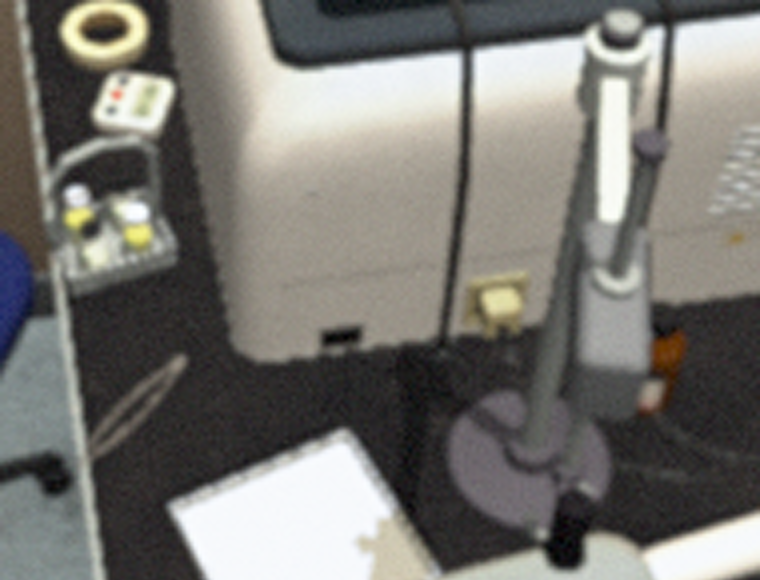

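View pics/d.png

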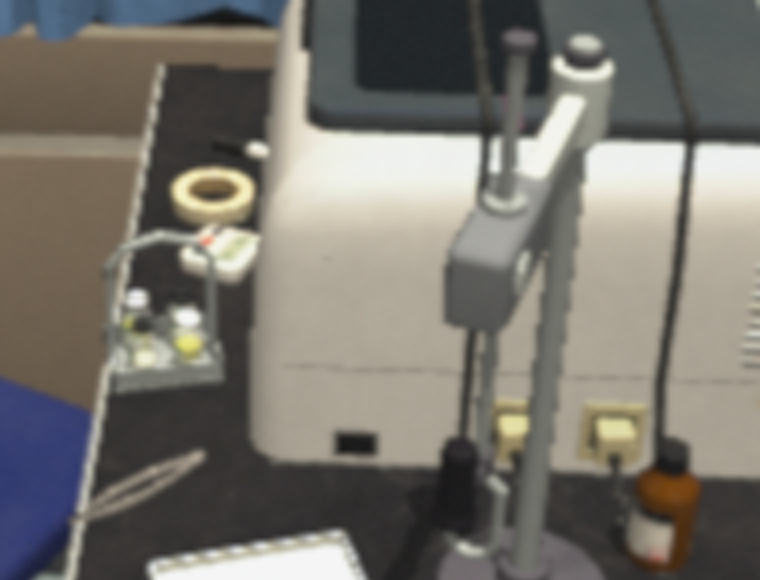

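```bash
cat >> h.py <<'E'
from scipy.spatial.transform import Rotation as Ro
import math
def Rt(tilt,head=0):
    """tool tilted from down towards bearing head (deg), y horizontal"""
    return (Ro.from_euler('z',head,degrees=True)*Ro.from_matrix([[-1,0,0],[0,1,0],[0,0,-1]])*Ro.from_euler('y',-tilt,degrees=True)).as_matrix()
def plan(way,step=40,dth=.12,p=None,R=None):
    """way: list of (pos,R[,step]); prints rows"""
    s=bot.read_state()
    p=np.array(s["position"]) if p is None else np.array(p);R=np.array(s["tcp_rot"]) if R is None else R
    rows=[]
    for w in way:
        P,T=np.array(w[0]),w[1]; st=w[2] if len(w)>2 else step
        rv=Ro.from_matrix(R.T@T).as_rotvec();n=max(1,math.ceil(np.linalg.norm(P-p)*1000/st),math.ceil(np.linalg.norm(rv)/dth))
        p0,R0=p.copy(),R.copy()
        for i in range(1,n+1):
            Pi=p0+(P-p0)*i/n;Ri=R0@Ro.from_rotvec(rv*i/n).as_matrix()
            d=np.round(R.T@(Pi-p)*1000).astype(int);r=np.round(Ro.from_matrix(R.T@Ri).as_rotvec(),2)+0
            rows.append([*map(int,d),*map(float,r)]);p=p+R@d/1000;R=R@Ro.from_rotvec(r).as_matrix()
        rows.append(None)
    rows=[r for r in rows]
    print("end",p.round(4),R[:,2].round(3));k=0
    for r in rows: print("--" if r is None else str(r).replace(" ","").replace(".0,",",").replace(".0]","]"))
    return p,R
E
python3 - <<'E'
from h import *
print(Rt(20).round(2))
plan([([.44,.05,.26],Rt(20))],step=45)
E
```

```text
[[-0.94  0.    0.34]
 [ 0.    1.    0.  ]
 [-0.34  0.   -0.94]]
end [0.4397 0.0504 0.2603] [ 0.338  0.003 -0.941]
[-30,-32,-2,-0.01,-0.03,-0.03]
[-29,-33,-1,0,-0.02,-0.03]
[-28,-33,-1,-0.01,-0.03,-0.03]
[-27,-35,0,0,-0.03,-0.03]
[-26,-35,1,-0.01,-0.02,-0.03]
[-25,-36,0,0,-0.03,-0.02]
[-24,-37,2,-0.01,-0.03,-0.03]
[-23,-37,2,0,-0.02,-0.03]
[-22,-38,2,-0.01,-0.03,-0.03]
[-21,-38,3,0,-0.02,-0.03]
[-19,-39,3,-0.01,-0.03,-0.03]
[-18,-40,3,0,-0.03,-0.03]
[-17,-40,3,-0.01,-0.02,-0.03]
--
```

Emit:
play_rows --moves '[[[-30,-32,-2,-0.01,-0.03,-0.03],[-29,-33,-1,0,-0.02,-0.03],[-28,-33,-1,-0.01,-0.03,-0.03],[-27,-35,0,0,-0.03,-0.03],[-26,-35,1,-0.01,-0.02,-0.03]]]' --fingers 1

```text
time_s: 2.1
position: [0.3127, 0.3749, 0.2456]
tcp_rot: [[-0.965, 0.226, 0.134], [0.227, 0.974, -0.011], [-0.133, 0.02, -0.991]]
force: [0.8, -0.0, -0.4]
opening: 1.001
grasp_force: 0.0
```

Emit:
play_rows --moves '[[[-25,-36,0,0,-0.03,-0.02],[-24,-37,2,-0.01,-0.03,-0.03],[-23,-37,2,0,-0.02,-0.03],[-22,-38,2,-0.01,-0.03,-0.03],[-21,-38,3,0,-0.02,-0.03]]]'

```text
time_s: 2.6
position: [0.3926, 0.1709, 0.2548]
tcp_rot: [[-0.961, 0.087, 0.263], [0.087, 0.996, -0.013], [-0.263, 0.01, -0.965]]
force: [1.1, 0.6, -0.5]
opening: 1.004
grasp_force: 0.0
```

Emit:
play_rows --moves '[[[-19,-39,3,-0.01,-0.03,-0.03],[-18,-40,3,0,-0.03,-0.03],[-17,-40,3,-0.01,-0.02,-0.03],[0,0,0,0,0,0]]]'

```text
time_s: 3.0
position: [0.4423, 0.0467, 0.2615]
tcp_rot: [[-0.94, 0.007, 0.342], [0.007, 1.0, -0.002], [-0.342, 0.001, -0.94]]
force: [0.0, -0.2, -0.1]
opening: 0.999
grasp_force: 0.0
```

```bash
python3 - <<'E'
from h import *
p=cap("wrist");cv2.imwrite("pics/e.png",p["image"])
s=bot.read_state();print(s["time_s"],np.round(s["position"],3),np.round(s["joint_positions"],1))
c=-np.array(p["R"]).T@np.array(p["t"]);print("cam",c.round(3),np.array(p["R"]).round(2).tolist(),p["fx"])
for q in "bail_top carrier_foot tray timer stand tweezers tape hook_grip".split():
    a,cf=pin(p,q)
    if a is None: continue
    z={"bail_top":.13,"hook_grip":.289}.get(q,0)
    print(q,a.round(1),cf,onz(ray(p,a),z).round(4))
m=bot.silhouettes(p,"carrier_foot")
if m: print(m[0]["confidence"],m[0]["centre"],cv2.boundingRect(m[0]["pixels"].astype(np.uint8)))
E
```

```text
3.05 [0.44  0.049 0.261] [ -10.6    7.5  118.4    6.3   34.8 -104.8]
cam [0.317 0.047 0.374] [[0.01, 1.0, 0.0], [0.8, -0.01, 0.6], [0.6, -0.0, -0.8]] 325.19226210127806
bail_top [280.9 202. ] 0.87 [0.4909 0.0465 0.13  ]
carrier_foot [277.9 142.6] 0.7 [0.4915 0.0429 0.    ]
tray [ 60.2 160.7] 0.95 [ 0.5017 -0.2878  0.    ]
timer [382.2 195. ] 0.85 [0.5718 0.1916 0.    ]
stand [ 93.3 254. ] 0.84 [ 0.6963 -0.3003  0.    ]
tweezers [150.  110.4] 0.91 [ 0.4399 -0.1174  0.    ]
tape [443.5 202.3] 0.58 [0.5847 0.2968 0.    ]
0.87 [276.9, 147.7] (250, 104, 64, 120)
```

View pics/e.png

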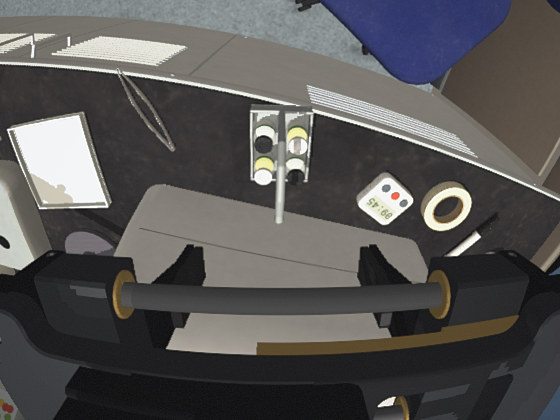

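```bash
python3 - <<'E'
from h import *
plan([([.482,.045,.175],Rt(20)),([.4925,.045,.126],Rt(20),25)],step=35)
E
```

```text
end [0.4925 0.0448 0.1264] [ 0.346  0.004 -0.938]
[-4,-3,32,0,0,0]
[-4,-3,31,0,0,0]
[-4,-3,32,0,-0.01,0]
--
[4,0,25,0,0,0]
[3,0,24,0,0,0]
--
```

Emit:
play_rows --moves '[[[-4,-2,32,0,0,0],[-4,-2,31,0,0,0],[-4,-2,32,0,0,0],[4,0,25,0,0,0],[3,0,24,0,0,0]]]'

```text
time_s: 4.0
position: [0.4928, 0.0471, 0.1251]
tcp_rot: [[-0.942, -0.003, 0.337], [-0.002, 1.0, 0.003], [-0.337, 0.002, -0.942]]
force: [0.0, 0.2, -0.6]
opening: 0.998
grasp_force: 0.0
```

```bash
python3 - <<'E'
from h import *
p=cap("wrist");q=cap("side");r=cap("scene")
s=bot.read_state();print(s["time_s"],np.round(s["position"],4),np.round(s["tcp_rot"],3).tolist(),s["force"])
for k in ("bail_top","carrier_foot"):
    a,cf=pin(p,k)
    if a is not None: print(k,a,cf,onz(ray(p,a),.13 if k=="bail_top" else 0).round(4))
    b,cb=pin(q,k);c,cc=pin(r,k); print(b,cb,c,cc)
    if b is not None and c is not None: print(tri([ray(q,b),ray(r,c)]))
I=np.hstack([cv2.resize(p["image"][60:400,130:430],(530,600)),cv2.resize(q["image"][170:270,210:255],(270,600))])
cv2.imwrite("pics/f.png",I)
E
```

```text
4.15 [0.4917 0.0472 0.125 ] [[-0.943, -0.002, 0.334], [-0.001, 1.0, 0.004], [-0.334, 0.004, -0.943]] [ 0.21493393  0.1666298  -0.01451748]
bail_top [276.8 278.4] 0.85 [0.491  0.0449 0.13  ]
[242.1 210.1] 0.74 [241.7 204.5] 0.63
(array([0.48748968, 0.04631922, 0.12953646]), [0.00831771058153977, 0.008317710581539755])
[244.9 238.5] 0.56 [239.2 231.5] 0.68
(array([ 0.48443692,  0.05680604, -0.00188107]), [0.004700278060932383, 0.004700278060932362])
```

View pics/f.png

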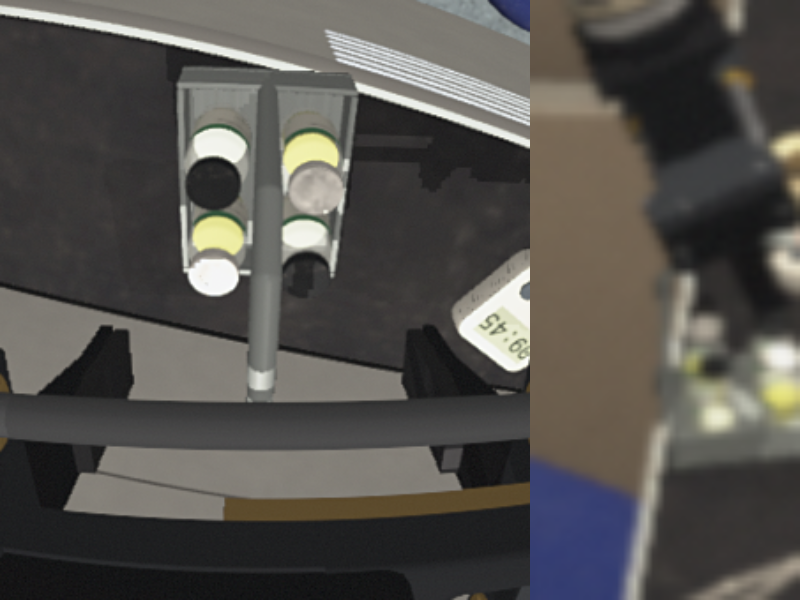

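Emit:
play_rows --moves '[[[0,-1,0,0,0,0],[0,0,0,0,0,0],[0,0,0,0,0,0],[0,0,0,0,0,0],[0,0,0,0,0,0]]]' --fingers -1

```text
time_s: 4.95
position: [0.4924, 0.0455, 0.1263]
tcp_rot: [[-0.941, -0.001, 0.337], [-0.0, 1.0, 0.003], [-0.337, 0.003, -0.941]]
force: [0.6, -0.5, 0.2]
opening: 0.63
grasp_force: 0.0
```

Emit:
play_rows --moves '[[[0,0,0,0,0,0],[0,0,0,0,0,0],[0,0,0,0,0,0],[0,0,0,0,0,0],[0,0,0,0,0,0]]]'

```text
time_s: 5.45
position: [0.4924, 0.0456, 0.1263]
tcp_rot: [[-0.941, -0.001, 0.337], [-0.0, 1.0, 0.003], [-0.337, 0.003, -0.941]]
force: [-0.1, 0.4, -0.5]
opening: 0.172
grasp_force: 0.0
```

```bash
python3 - <<'E'
from h import *
R=Rt(20)
p=bot.read_state()["position"];p[2]
# lift, back to x<.46, pass corner, over tray
plan([([p[0],p[1],.135],R,5),([p[0]-.01,p[1],.17],R,15),([.43,.04,.19],R,22),([.43,-.25,.19],R,25),([.485,-.292,.19],R,20)])
E
```

```text
end [ 0.4852 -0.2916  0.1897] [ 0.347  0.003 -0.938]
[-1,0,-4,0,0,0]
[-2,0,-4,0,-0.01,0]
--
[-1,0,-12,0,0,0]
[-1,0,-12,0,0,0]
[-1,0,-12,0,0,0]
--
[14,-2,-12,0,0,0]
[14,-2,-13,0,0,0]
[15,-1,-12,0,0,0]
--
[0,-24,0,0,0,0]
[0,-24,0,0,0,0]
[0,-25,0,0,0,0]
[0,-24,0,0,0,0]
[0,-24,-1,0,0,0]
[0,-24,0,0,0,0]
[0,-24,0,0,0,0]
[0,-25,0,0,0,0]
[0,-24,0,0,0,0]
[0,-24,0,0,0,0]
[0,-24,0,0,0,0]
[0,-24,0,0,0,0]
--
[-13,-11,5,0,0,0]
[-13,-10,4,0,0,0]
[-13,-11,5,0,0,0]
[-13,-10,5,0,0,0]
--
```

Emit:
play_rows --moves '[[[0,0,0,0,0,0],[0,0,0,0,0,0],[0,0,0,0,0,0],[0,0,0,0,0,0]]]'

```text
time_s: 5.85
position: [0.4924, 0.0456, 0.1263]
tcp_rot: [[-0.941, -0.002, 0.337], [-0.001, 1.0, 0.003], [-0.337, 0.003, -0.941]]
force: [0.4, 0.7, -0.5]
opening: 0.078
grasp_force: 30.0
```

Emit:
play_rows --moves '[[[-1,0,-4,0,0,0],[-2,0,-4,0,0,0],[-1,0,-12,0,0,0],[-1,0,-12,0,0,0],[-1,0,-12,0,0,0]]]'

```text
time_s: 6.35
position: [0.4824, 0.0454, 0.1701]
tcp_rot: [[-0.942, -0.001, 0.336], [-0.0, 1.0, 0.003], [-0.336, 0.003, -0.942]]
force: [0.3, -0.1, -4.3]
opening: 0.077
grasp_force: 30.0
```

```bash
python3 - <<'E'
from h import *
s=bot.read_state();print(s["force"],s["moment"],s["opening"],s["grasp_force"],s["position"])
q=cap("side");r=cap("scene")
for k in ("bail_top","carrier_foot"):
    b,cb=pin(q,k);c,cc=pin(r,k)
    if b is not None and c is not None: print(k,tri([ray(q,b),ray(r,c)]))
E
```

```text
[ 0.26772058 -0.12615469 -4.31033275] [0.04881444 0.35752958 0.04069007] 0.0772640831219802 29.95586217744858 [0.48241631 0.04543109 0.17006122]
bail_top (array([0.47908618, 0.06039572, 0.16744255]), [0.007955247756233522, 0.007955247756233534])
carrier_foot (array([0.46777208, 0.0176437 , 0.07412642]), [0.005498198917906994, 0.00549819891790705])
```

Emit:
play_rows --moves '[[[14,-2,-12,0,0,0],[14,-2,-13,0,0,0],[15,-1,-12,0,0,0],[0,-8,0,0,0,0],[0,-16,0,0,0,0]]]'

```text
time_s: 7.15
position: [0.4292, 0.0169, 0.1896]
tcp_rot: [[-0.942, -0.003, 0.336], [-0.002, 1.0, 0.004], [-0.336, 0.003, -0.942]]
force: [0.5, 1.8, -3.6]
opening: 0.078
grasp_force: 30.0
```

Emit:
play_rows --moves '[[[0,-24,0,0,0,0],[0,-24,0,0,0,0],[0,-24,0,0,0,0],[0,-24,0,0,0,0],[0,-24,0,0,0,0]]]'

```text
time_s: 7.65
position: [0.4302, -0.1047, 0.1891]
tcp_rot: [[-0.942, -0.001, 0.336], [-0.0, 1.0, 0.003], [-0.336, 0.003, -0.942]]
force: [0.3, -0.5, -3.3]
opening: 0.086
grasp_force: 30.0
```

Emit:
play_rows --moves '[[[0,-24,0,0,0,0],[0,-24,0,0,0,0],[0,-24,0,0,0,0],[0,-24,0,0,0,0],[0,-24,0,0,0,0]]]'

```text
time_s: 8.15
position: [0.4302, -0.2248, 0.1886]
tcp_rot: [[-0.942, -0.001, 0.336], [0.0, 1.0, 0.003], [-0.336, 0.003, -0.942]]
force: [0.6, 0.7, -4.4]
opening: 0.081
grasp_force: 30.0
```

Emit:
play_rows --moves '[[[-13,-16,5,0,0,0],[-13,-12,4,0,0,0],[-13,-10,5,0,0,0],[-13,-6,5,0,0,0],[0,0,0,0,0,0]]]'

```text
time_s: 8.65
position: [0.4876, -0.2694, 0.1884]
tcp_rot: [[-0.941, -0.001, 0.338], [-0.001, 1.0, 0.001], [-0.338, 0.001, -0.941]]
force: [1.0, -0.2, -3.4]
opening: 0.081
grasp_force: 30.0
```

```bash
python3 - <<'E'
from h import *
s=bot.read_state();print(s["time_s"],s["opening"],s["grasp_force"],s["position"],np.round(s["joint_positions"],1))
P={n:cap(n) for n in ("side","scene","wrist")}
for k in ("bail_top","carrier_foot","tray","stand","hook_grip","hook_seat"):
    d={n:pin(P[n],k) for n in P}
    print(k,[(n,a.round(1).tolist(),c,onz(ray(P[n],a),0)[:2].round(3).tolist()) for n,(a,c) in d.items() if a is not None])
    rs=[ray(P[n],a) for n,(a,c) in d.items() if a is not None]
    if len(rs)>1:
        X,e=tri(rs);print("   tri",X.round(4),np.round(e,4))
m=bot.silhouettes(P["wrist"],"tray")
if m:
    cs=max(cv2.findContours(m[0]["pixels"].astype(np.uint8),0,2)[0],key=cv2.contourArea)
    ap=cv2.approxPolyDP(cv2.convexHull(cs),5,True)[:,0]
    print([(a.tolist(),onz(ray(P["wrist"],a),.014)[:2].round(3).tolist()) for a in ap])
cv2.imwrite("pics/g.png",P["wrist"]["image"])
E
```

```text
8.65 0.080950230724344 29.96056711393976 [ 0.48764742 -0.26942916  0.188407  ] [ -48.3   24.6  107.3   24.7   37.4 -156.7]
bail_top [('side', [261.5, 249.2], 0.91, [0.533, -0.017]), ('wrist', [279.4, 276.3], 0.96, [0.697, -0.267])]
   tri [ 0.4783 -0.2677  0.1961] [0.0001 0.0001]
carrier_foot [('scene', [279.9, 292.9], 0.87, [0.498, -0.229]), ('wrist', [279.9, 152.7], 0.56, [0.51, -0.267])]
   tri [ 0.4792 -0.2667  0.065 ] [0.0011 0.0011]
tray [('side', [271.7, 304.9], 0.88, [0.506, -0.283]), ('scene', [295.1, 309.2], 0.95, [0.514, -0.299])]
   tri [ 0.4998 -0.3183  0.0373] [0.0035 0.0035]
stand [('side', [334.5, 297.7], 0.9, [0.695, -0.295]), ('scene', [347.2, 283.5], 0.64, [0.701, -0.29])]
   tri [ 0.7008 -0.2875 -0.0064] [0.0029 0.0029]
hook_grip [('scene', [354.3, 298.9], 0.57, [0.691, -0.346])]
hook_seat [('side', [324.5, 287.4], 0.82, [0.68, -0.246]), ('scene', [354.8, 302.5], 0.62, [0.685, -0.357])]
   tri [ 0.5982 -0.4412  0.1899] [0.0008 0.0008]
[([333, 78], [0.427, -0.22]), ([333, 104], [0.452, -0.218]), ([239, 214], [0.579, -0.312]), ([194, 215], [0.58, -0.364]), ([172, 85], [0.431, -0.366]), ([284, 75], [0.426, -0.263])]
```

View pics/g.png

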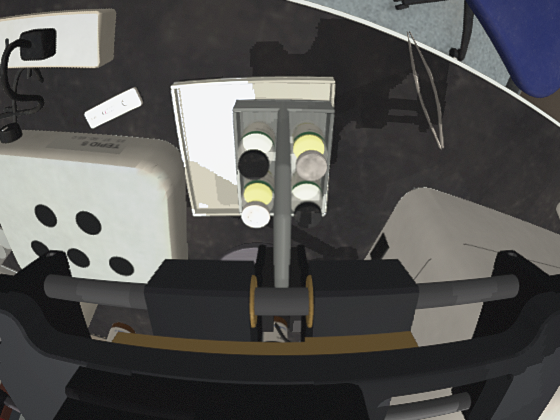

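```bash
python3 - <<'E'
from h import *
P={n:cap(n) for n in ("side","scene")}
w=cap("wrist")
S=P["side"]
b=onz(ray(S,(285,402)),0);print("side base corner",b)
for z in (.06,.08,.1,.12,.14): print(z,proj(S,[b[0],b[1],z]).round(), "top back-left",onz(ray(S,(278,315)),z)[:2].round(3),"scene backleft(305,330)",onz(ray(P["scene"],(305,335)),z)[:2].round(3),onz(ray(P["scene"],(375,305)),z)[:2].round(3),"wrist (182,150)",onz(ray(w,(182,150)),z)[:2].round(3))
cv2.imwrite("pics/i.png",np.hstack([cv2.resize(P["side"]["image"][280:410,250:390],(400,371)),cv2.resize(P["scene"]["image"][260:420,280:420],(400,457))[:371]]))
plan([([.517,-.291,.185],Rt(20),15),([.517,-.291,.135],Rt(20),15),([.517,-.291,.128],Rt(20),2)])
E
```

```text
side base corner [ 0.46320598 -0.59460655  0.        ]
0.06 [286. 386.] top back-left [ 0.498 -0.382] scene backleft(305,330) [ 0.485 -0.408] [ 0.705 -0.415] wrist (182,150) [ 0.478 -0.351]
0.08 [286. 380.] top back-left [ 0.493 -0.401] scene backleft(305,330) [ 0.479 -0.417] [ 0.694 -0.423] wrist (182,150) [ 0.468 -0.344]
0.1 [286. 374.] top back-left [ 0.488 -0.42 ] scene backleft(305,330) [ 0.474 -0.425] [ 0.684 -0.431] wrist (182,150) [ 0.459 -0.337]
0.12 [287. 368.] top back-left [ 0.483 -0.439] scene backleft(305,330) [ 0.468 -0.433] [ 0.674 -0.439] wrist (182,150) [ 0.449 -0.33 ]
0.14 [287. 362.] top back-left [ 0.478 -0.458] scene backleft(305,330) [ 0.463 -0.442] [ 0.664 -0.448] wrist (182,150) [ 0.439 -0.324]
end [ 0.5167 -0.2914  0.1284] [ 0.346  0.003 -0.938]
[-9,-8,5,0,0,0]
[-10,-8,4,0,0,0]
[-9,-7,5,0,-0.01,0]
--
[4,0,12,0,0,0]
[5,0,11,0,0,0]
[4,0,12,0,0,0]
[4,-1,12,0,0,0]
--
[1,0,2,0,0,0]
[0,0,1,0,0,0]
[1,0,2,0,0,0]
[1,0,1,0,0,0]
--
```

View pics/i.png

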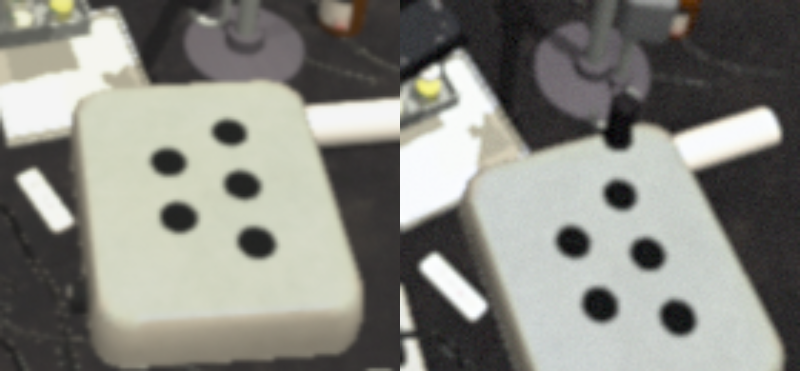

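Emit:
play_rows --moves '[[[-9,-8,5,0,0,0],[-10,-8,4,0,0,0],[-9,-6,5,0,0,0],[2,0,6,0,0,0],[4,0,12,0,0,0]]]'

```text
time_s: 10.4
position: [0.5181, -0.2898, 0.1659]
tcp_rot: [[-0.941, -0.002, 0.338], [-0.001, 1.0, 0.002], [-0.338, 0.002, -0.941]]
force: [0.1, 0.4, -3.3]
opening: 0.081
grasp_force: 30.0
```

Emit:
play_rows --moves '[[[4,0,12,0,0,0],[4,0,10,0,0,0],[2,0,6,0,0,0],[0,0,0,0,0,0],[0,0,0,0,0,0]]]'

```text
time_s: 10.9
position: [0.5176, -0.2895, 0.1363]
tcp_rot: [[-0.941, -0.001, 0.337], [-0.0, 1.0, 0.003], [-0.337, 0.003, -0.941]]
force: [-0.2, -1.2, -4.0]
opening: 0.081
grasp_force: 30.0
```

```bash
python3 - <<'E'
from h import *
s=bot.read_state();print(s["time_s"],s["force"],s["position"],np.round(s["joint_positions"],1))
plan([([.517,-.291,.1285],Rt(20),2)])
E
```

```text
10.9 [-0.20274142 -1.20854165 -4.0451684 ] [ 0.51759545 -0.28953179  0.13625251] [ -47.3   31.9  104.6   27.3   33.  -159. ]
end [ 0.5171 -0.2905  0.1286] [ 0.346  0.003 -0.938]
[1,0,2,0,0,0]
[1,-1,2,0,0,0]
[0,0,1,0,0,0]
[1,0,2,0,-0.01,0]
--
```

Emit:
play_rows --moves '[[[1,0,2,0,0,0],[1,-1,2,0,0,0],[0,0,1,0,0,0],[1,0,2,0,0,0],[0,0,0,0,0,0]]]'

```text
time_s: 11.4
position: [0.5178, -0.2907, 0.1295]
tcp_rot: [[-0.941, -0.001, 0.339], [-0.0, 1.0, 0.002], [-0.339, 0.002, -0.941]]
force: [1.6, 0.9, 1.8]
opening: 0.081
grasp_force: 30.0
```

Emit:
play_rows --moves '[[[0,0,1,0,0,0],[0,0,0,0,0,0]]]'

```text
time_s: 11.6
position: [0.518, -0.2902, 0.1293]
tcp_rot: [[-0.941, -0.002, 0.339], [-0.001, 1.0, 0.003], [-0.339, 0.003, -0.941]]
force: [-1.3, 2.8, 7.4]
opening: 0.085
grasp_force: 30.0
```

Emit:
play_rows --moves '[[[0,0,0,0,0,0],[0,0,0,0,0,0],[0,0,0,0,0,0],[0,0,0,0,0,0],[0,0,0,0,0,0]]]' --fingers 0.2

```text
time_s: 12.1
position: [0.5174, -0.2906, 0.1277]
tcp_rot: [[-0.941, -0.001, 0.337], [-0.0, 1.0, 0.003], [-0.337, 0.003, -0.941]]
force: [0.8, 1.1, -0.4]
opening: 0.446
grasp_force: 0.0
```

Emit:
play_rows --moves '[[[0,0,0,0,0,0],[0,0,-6,0,0,0],[0,0,-15,0,0,0],[0,0,-25,0,0,0],[0,0,-30,0,0,0]]]'

```text
time_s: 12.6
position: [0.491, -0.2903, 0.2003]
tcp_rot: [[-0.942, -0.001, 0.336], [-0.0, 1.0, 0.004], [-0.336, 0.004, -0.942]]
force: [0.1, -0.0, -0.2]
opening: 0.6
grasp_force: 0.0
```

Emit:
play_rows --moves '[[[0,0,-30,0,0,0],[0,0,-30,0,0,0],[0,0,-20,0,0,0],[0,0,0,0,0,0]]]' --fingers 1

```text
time_s: 13.0
position: [0.4651, -0.2923, 0.2788]
tcp_rot: [[-0.94, -0.0, 0.341], [-0.002, 1.0, -0.003], [-0.341, -0.004, -0.94]]
force: [0.8, -0.5, -0.1]
opening: 0.881
grasp_force: 0.0
```

```bash
python3 - <<'E'
from h import *
s=bot.read_state();print(s["time_s"],s["force"],s["position"],np.round(s["joint_positions"],1))
P={n:cap(n) for n in ("side","scene","wrist")}
w=P["wrist"]
for k in ("bail_top","carrier_foot","tray","stand","hook_grip","hook_seat"):
    d={n:pin(P[n],k) for n in P}
    z={"bail_top":.133,"hook_grip":.289,"hook_seat":.198}.get(k,.003)
    print(k,[(n,a.round(1).tolist(),c,onz(ray(P[n],a),z)[:2].round(3).tolist()) for n,(a,c) in d.items() if a is not None])
    rs=[ray(P[n],a) for n,(a,c) in d.items() if a is not None]
    if len(rs)>1:
        X,e=tri(rs);print("   tri",X.round(4),np.round(e,4))
cv2.imwrite("pics/j.png",w["image"])
E
```

```text
13.0 [ 0.81569513 -0.46313361 -0.13434452] [ 0.46505713 -0.29225063  0.27880497] [ -52.3   16.1  102.2   20.2   50.8 -153.7]
bail_top [('side', [275.8, 266.3], 0.74, [0.518, -0.271]), ('scene', [295.2, 277.8], 0.62, [0.52, -0.28]), ('wrist', [283.4, 199.1], 0.92, [0.517, -0.288])]
   tri [ 0.5135 -0.2873  0.1446] [0.0017 0.0026 0.004 ]
carrier_foot [('side', [275.2, 302.6], 0.9, [0.517, -0.279]), ('scene', [292.4, 307.3], 0.83, [0.509, -0.291]), ('wrist', [281.4, 143.6], 0.56, [0.519, -0.29])]
   tri [ 0.5117 -0.2917  0.0128] [0.0031 0.0062 0.0032]
tray [('side', [273.0, 305.1], 0.96, [0.508, -0.287]), ('scene', [292.2, 312.0], 0.71, [0.502, -0.305])]
   tri [ 0.4966 -0.3195  0.0342] [0.0037 0.0037]
stand [('side', [334.1, 297.7], 0.78, [0.692, -0.298]), ('scene', [347.3, 285.4], 0.62, [0.696, -0.297]), ('wrist', [276.5, 241.9], 0.62, [0.69, -0.297])]
   tri [ 0.6941 -0.2968  0.0011] [0.0014 0.0027 0.0018]
hook_grip [('side', [317.9, 268.2], 0.64, [0.56, -0.481]), ('scene', [358.4, 301.4], 0.59, [0.563, -0.486])]
   tri [ 0.5575 -0.4902  0.2976] [0.001 0.001]
hook_seat [('side', [323.3, 285.9], 0.59, [0.593, -0.444]), ('scene', [353.3, 302.0], 0.88, [0.593, -0.442]), ('wrist', [281.8, 199.1], 0.58, [0.472, -0.29])]
   tri [ 0.655  -0.3069  0.0072] [0.0429 0.0541 0.0456]
```

View pics/j.png

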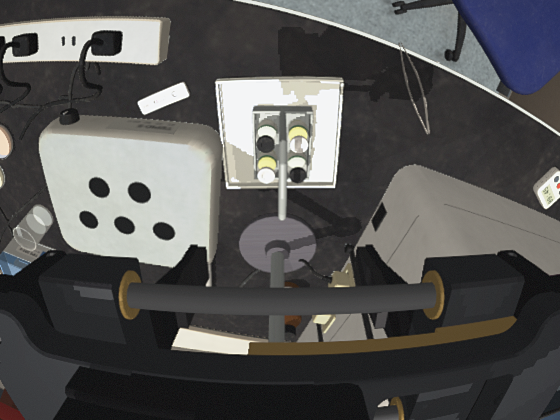

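```bash
python3 - <<'E'
from h import *
R=Rt(45,-25);z=R[:,2];T=np.array([.563,-.485,.297])+.005*z
print(z.round(3),T.round(4))
plan([(T-.1*z,R)],step=30)
E
```

```text
[ 0.641 -0.299 -0.707] [ 0.5662 -0.4865  0.2935]
end [ 0.5022 -0.4568  0.3644] [ 0.643 -0.302 -0.704]
[-9,-24,-10,0.03,-0.06,0.05]
[-11,-23,-9,0.04,-0.06,0.06]
[-13,-23,-8,0.03,-0.07,0.05]
[-15,-23,-5,0.04,-0.06,0.05]
[-16,-22,-4,0.03,-0.06,0.06]
[-17,-21,-2,0.03,-0.06,0.05]
[-19,-20,-1,0.04,-0.07,0.05]
--
```

Emit:
play_rows --moves '[[[-9,-24,-10,0.03,-0.06,0.05],[-11,-23,-9,0.04,-0.06,0.06],[-13,-23,-8,0.03,-0.07,0.05],[-15,-23,-5,0.04,-0.06,0.05],[-16,-22,-4,0.03,-0.06,0.06]]]' --fingers -0.16

```text
time_s: 14.55
position: [0.4916, -0.4106, 0.3392]
tcp_rot: [[-0.752, 0.313, 0.58], [0.238, 0.95, -0.204], [-0.614, -0.016, -0.789]]
force: [0.3, -1.0, -0.5]
opening: 0.632
grasp_force: 0.0
```

Emit:
play_rows --moves '[[[-17,-21,-2,0.03,-0.06,0.05],[-19,-20,-1,0.04,-0.07,0.05],[0,0,0,0,0,0],[0,0,0,0,0,0]]]'

```text
time_s: 14.95
position: [0.5019, -0.456, 0.3637]
tcp_rot: [[-0.64, 0.422, 0.642], [0.296, 0.907, -0.3], [-0.709, -0.002, -0.705]]
force: [-0.0, -0.4, 0.0]
opening: 0.422
grasp_force: 0.0
```

```bash
python3 - <<'E'
from h import *
s=bot.read_state();print(s["time_s"],s["opening"],np.round(s["force"],1),np.round(s["position"],4),np.array(s["tcp_rot"])[:,2].round(3),np.array(s["tcp_rot"])[:,1].round(3),np.round(s["joint_positions"],1))
P={n:cap(n) for n in ("side","scene","wrist")}
w=P["wrist"];print("cam",(-np.array(w["R"]).T@np.array(w["t"])).round(3))
for k in ("stand","hook_grip","hook_seat"):
    d={n:pin(P[n],k) for n in P}
    z={"hook_grip":.289,"hook_seat":.198}.get(k,0)
    print(k,[(n,a.round(1).tolist(),c,onz(ray(P[n],a),z)[:2].round(4).tolist()) for n,(a,c) in d.items() if a is not None])
cv2.imwrite("pics/k.png",w["image"])
print("pred",[proj(w,x).round() for x in ([.563,-.485,.289],[.563,-.485,.309],[.563,-.485,.269],[.592,-.444,.289])])
E
```

```text
14.95 0.4219072520875632 [-0.  -0.4  0. ] [ 0.5019 -0.456   0.3637] [ 0.642 -0.3   -0.705] [ 0.422  0.907 -0.002] [ -62.7   16.3   98.7   47.2   36.2 -159.8]
cam [ 0.357 -0.388  0.412]
stand [('side', [338.1, 297.5], 0.92, [0.7055, -0.2967]), ('scene', [347.2, 282.5], 0.93, [0.703, -0.2869]), ('wrist', [426.7, 53.0], 0.55, [0.6877, -0.2956])]
hook_grip [('side', [320.4, 271.3], 0.68, [0.5623, -0.4923]), ('scene', [355.6, 300.1], 0.57, [0.5589, -0.4808]), ('wrist', [278.1, 210.7], 0.8, [0.5662, -0.4878])]
hook_seat [('side', [323.0, 284.9], 0.91, [0.5932, -0.4406]), ('scene', [354.5, 301.7], 0.88, [0.5959, -0.4424]), ('wrist', [329.0, 128.2], 0.7, [0.5876, -0.4439])]
pred [array([280., 208.]), array([279., 231.]), array([280., 187.]), array([339., 214.])]
```

View pics/k.png

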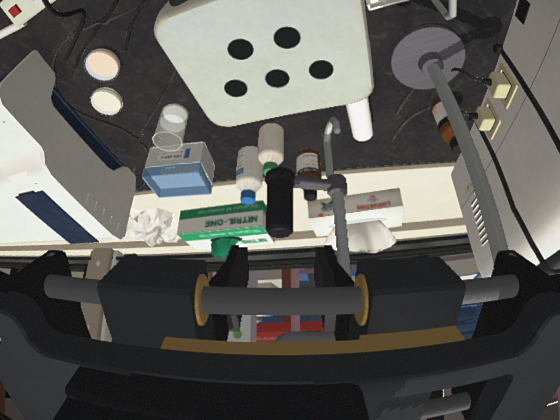

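Emit:
play_rows --moves '[[[0,0,20,0,0,0],[0,0,20,0,0,0],[0,0,20,0,0,0],[0,0,15,0,0,0],[0,0,10,0,0,0]]]'

```text
time_s: 16.05
position: [0.5574, -0.4826, 0.3033]
tcp_rot: [[-0.639, 0.423, 0.643], [0.297, 0.906, -0.301], [-0.71, -0.002, -0.704]]
force: [-0.4, 0.4, 0.2]
opening: 0.418
grasp_force: 0.0
```

Emit:
play_rows --moves '[[[0,0,8,0,0,0],[0,0,7,0,0,0],[0,0,0,0,0,0]]]'

```text
time_s: 16.35
position: [0.5671, -0.4871, 0.2939]
tcp_rot: [[-0.639, 0.423, 0.642], [0.297, 0.906, -0.302], [-0.71, -0.002, -0.705]]
force: [0.2, 0.4, 0.2]
opening: 0.423
grasp_force: 0.0
```

```bash
python3 - <<'E'
from h import *
s=bot.read_state();print(s["time_s"],s["opening"],np.round(s["force"],1),np.round(s["position"],4),np.array(s["tcp_rot"])[:,2].round(3),np.array(s["tcp_rot"])[:,1].round(3),np.round(s["joint_positions"],1))
w=cap("wrist")
for k in ("hook_grip","hook_seat"):
    a,c=pin(w,k)
    if a is not None: print(k,a,c,onz(ray(w,a),{"hook_grip":.289,"hook_seat":.198}[k]))
print("pred grip",proj(w,[.563,-.485,.289]).round())
cv2.imwrite("pics/l.png",w["image"][100:330,150:420])
E
```

```text
16.35 0.4226301245306848 [0.2 0.4 0.2] [ 0.5671 -0.4871  0.2939] [ 0.642 -0.302 -0.705] [ 0.423  0.906 -0.002] [ -58.    26.7   94.5   52.6   29.  -163.5]
hook_grip [278.  258.8] 0.59 [ 0.55776811 -0.48417058  0.289     ]
hook_seat [354.5 136.6] 0.94 [ 0.59214772 -0.44368034  0.198     ]
pred grip [281. 262.]
```

View pics/l.png

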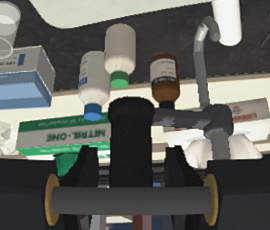

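Emit:
play_rows --moves '[[[0,0,0,0.07,0,0.07],[0,0,0,0.07,0,0.07],[0,0,0,0,0,0]]]'

```text
time_s: 16.8
position: [0.5674, -0.4852, 0.2949]
tcp_rot: [[-0.569, 0.591, 0.572], [0.415, 0.806, -0.421], [-0.71, -0.002, -0.704]]
force: [0.5, -0.1, -0.1]
opening: 0.415
grasp_force: 0.0
```

Emit:
play_rows --moves '[[[0,0,0,0,0,0],[0,0,0,0,0,0],[0,0,0,0,0,0],[0,0,0,0,0,0],[0,0,0,0,0,0]]]' --fingers -1

```text
time_s: 17.3
position: [0.5663, -0.4883, 0.2947]
tcp_rot: [[-0.567, 0.595, 0.57], [0.417, 0.804, -0.424], [-0.711, -0.003, -0.703]]
force: [-2.1, -1.9, -0.0]
opening: 0.238
grasp_force: 30.0
```

```bash
python3 - <<'E'
from h import *
s=bot.read_state();print(s["time_s"],s["opening"],s["grasp_force"],np.round(s["force"],1),np.round(s["position"],4),np.array(s["tcp_rot"]).round(3).tolist(),np.round(s["joint_positions"],1))
p=np.array(s["position"]);R=np.array(s["tcp_rot"])
plan([(p+[0,0,-.095],R,13)])
E
```

```text
17.3 0.23792717432380422 30.00175244640559 [-2.1 -1.9 -0. ] [ 0.5663 -0.4883  0.2947] [[-0.567, 0.595, 0.57], [0.417, 0.804, -0.424], [-0.711, -0.003, -0.703]] [ -54.2   25.9   95.9   41.7   18.8 -142.9]
end [ 0.566  -0.4884  0.1992] [ 0.57  -0.424 -0.703]
[8,0,8,0,0,0]
[9,0,9,0,0,0]
[8,0,8,0,0,0]
[9,0,8,0,0,0]
[8,0,9,0,0,0]
[9,0,8,0,0,0]
[8,0,8,0,0,0]
[9,0,9,0,0,0]
--
```

Emit:
play_rows --moves '[[[5,0,5,0,0,0],[8,0,8,0,0,0],[8,0,8,0,0,0],[9,0,9,0,0,0],[8,0,8,0,0,0]]]'

```text
time_s: 17.8
position: [0.5683, -0.4897, 0.2444]
tcp_rot: [[-0.563, 0.595, 0.574], [0.413, 0.804, -0.428], [-0.716, -0.004, -0.699]]
force: [-0.7, 0.0, 9.0]
opening: 0.243
grasp_force: 30.0
```

Emit:
play_rows --moves '[[[9,0,9,0,0,0],[8,0,8,0,0,0],[8,0,8,0,0,0],[4,0,4,0,0,0],[0,0,0,0,0,0]]]'

```text
time_s: 18.3
position: [0.5752, -0.4943, 0.2143]
tcp_rot: [[-0.575, 0.603, 0.553], [0.426, 0.798, -0.426], [-0.698, -0.009, -0.716]]
force: [-3.9, -3.6, 9.4]
opening: 0.24
grasp_force: 30.0
```

```bash
python3 - <<'E'
from h import *
s=bot.read_state();print(s["time_s"],s["opening"],s["grasp_force"],np.round(s["force"],1),np.round(s["position"],4),np.array(s["tcp_rot"]).round(3).tolist(),np.round(s["joint_positions"],1))
q=cap("side");r=cap("scene");w=cap("wrist")
for k in ("hook_grip","hook_seat","bail_top"):
    d=[(x,pin(x,k)) for x in (q,r,w)]
    rs=[ray(x,a) for x,(a,c) in d if a is not None];print(k,[c for x,(a,c) in d])
    if len(rs)>1: X,e=tri(rs);print(X.round(4),np.round(e,3))
E
```

```text
18.3 0.24019382186856994 30.04409273620695 [-3.9 -3.6  9.4] [ 0.5752 -0.4943  0.2143] [[-0.575, 0.603, 0.553], [0.426, 0.798, -0.426], [-0.698, -0.009, -0.716]] [ -53.3   33.3   97.6   62.    12.4 -163.6]
hook_grip [0.67, 0.68, 0.69]
[ 0.5201 -0.4818  0.2212] [0.06  0.048 0.024]
hook_seat [0.86, 0, 0.8]
[ 0.5988 -0.449   0.1184] [0.001 0.001]
bail_top [0.65, 0.62, 0]
[ 0.5224 -0.2606  0.1092] [0.005 0.005]
```

Emit:
play_rows --moves '[[[0,0,0,0.06,0,0.06],[0,0,0,0.06,0,0.06],[0,0,0,0.06,0,0.06],[0,0,0,0,0,0]]]'

```text
time_s: 19.3
position: [0.5727, -0.4941, 0.2129]
tcp_rot: [[-0.521, 0.704, 0.483], [0.501, 0.71, -0.494], [-0.691, -0.015, -0.723]]
force: [-5.7, -5.7, 7.8]
opening: 0.237
grasp_force: 33.1
```

```bash
python3 - <<'E'
from h import *
s=bot.read_state();R=np.array(s["tcp_rot"]);p=np.array(s["position"])
print(s["time_s"],s["opening"],s["grasp_force"],np.round(s["force"],1),p.round(4),R.round(3).tolist(),np.round(s["joint_positions"],1))
z=R[:,2];print("tilt",np.degrees(np.arccos(-z[2])),"head",np.degrees(np.arctan2(z[1],z[0])))
g=p-.005*z;C=np.array([.695,-.297]);d=C-g[:2];print("r",np.linalg.norm(d),"th",np.degrees(np.arctan2(d[1],d[0])))
E
```

```text
19.3 0.2368624227320045 33.08150262921117 [-5.7 -5.7  7.8] [ 0.5727 -0.4941  0.2129] [[-0.521, 0.704, 0.483], [0.501, 0.71, -0.494], [-0.691, -0.015, -0.723]] [ -50.5   33.3   97.5   30.9    6.5 -125.6]
tilt 43.71352190962008 head -45.67040800707236
r 0.2311224211850973 th 57.347828422420235
```

```bash
cat >> h.py <<'E'
def swing(th0,th1,r,z0,z1,R1,n,C=(.695,-.297)):
    s=bot.read_state();R=np.array(s["tcp_rot"]);rv=Ro.from_matrix(R.T@R1).as_rotvec();W=[]
    for i in range(1,n+1):
        f=i/n;t=np.radians(th0+(th1-th0)*f);Ri=R@Ro.from_rotvec(rv*f).as_matrix()
        g=np.array([C[0]-r*np.cos(t),C[1]-r*np.sin(t),z0+(z1-z0)*f]);W.append((g+.005*Ri[:,2],Ri,100,))
    return plan(W,dth=1)
E
python3 - <<'E'
from h import *
swing(57.3,38,.2325,.2165,.203,Rt(32,-42),9)
E
```

```text
end [ 0.5135 -0.4422  0.1992] [ 0.395 -0.358 -0.846]
[7,-3,-5,0,0.02,0]
--
[8,-1,-4,-0.01,0.03,-0.01]
--
[7,-1,-5,0,0.02,0]
--
[8,-1,-4,-0.01,0.02,0]
--
[8,0,-5,0,0.02,-0.01]
--
[8,0,-4,-0.01,0.03,0]
--
[8,1,-3,0,0.02,0]
--
[8,1,-4,-0.01,0.02,-0.01]
--
[8,1,-4,0,0.02,0]
--
```

Emit:
play_rows --moves '[[[7,-3,-5,0,0.02,0],[8,-1,-4,-0.01,0.03,-0.01],[7,-1,-5,0,0.02,0],[8,-1,-4,-0.01,0.02,0],[8,0,-5,0,0.02,-0.01]]]'

```text
time_s: 19.8
position: [0.5384, -0.4663, 0.2054]
tcp_rot: [[-0.584, 0.683, 0.438], [0.541, 0.73, -0.418], [-0.606, -0.007, -0.796]]
force: [3.5, 0.6, 7.8]
opening: 0.235
grasp_force: 30.0
```

Emit:
play_rows --moves '[[[8,0,-4,-0.01,0.03,0],[8,1,-3,0,0.02,0],[8,1,-4,-0.01,0.02,-0.01],[8,1,-4,0,0.02,0],[0,0,0,0,0,0]]]'

```text
time_s: 20.3
position: [0.5149, -0.4385, 0.1988]
tcp_rot: [[-0.631, 0.667, 0.397], [0.568, 0.745, -0.35], [-0.529, 0.005, -0.848]]
force: [4.2, 2.0, 8.6]
opening: 0.235
grasp_force: 30.0
```

```bash
cat >> h.py <<'E'
def st():
    s=bot.read_state();R=np.array(s["tcp_rot"]);p=np.array(s["position"]);z=R[:,2]
    print("t",s["time_s"],"open",round(s["opening"],3),"F",np.round(s["force"],1),"p",p.round(4),"J",np.round(s["joint_positions"],1))
    g=p-.005*z;d=np.array([.695,-.297])-g[:2]
    t=np.arctan2(d[1],d[0]);print("tilt %.1f head %.1f g %s r %.4f th %.1f"%(np.degrees(np.arccos(-z[2])),np.degrees(np.arctan2(z[1],z[0])),g.round(4),np.linalg.norm(d),np.degrees(t)),"Frad_out %.1f"%-(np.array(s["force"])[:2]@[np.cos(t),np.sin(t)]))
E
python3 - <<'E'
from h import *
st()
q=cap("side");r=cap("scene");w=cap("wrist")
for k in ("hook_seat","bail_top","hook_grip"):
    d=[(x,pin(x,k)) for x in (q,r,w)];print(k,[(n,a.round(),c) for n,(x,(a,c)) in zip("qrw",d) if a is not None])
    for i,j in ((0,1),(0,2),(1,2)):
        if d[i][1][0] is not None and d[j][1][0] is not None: X,e=tri([ray(d[i][0],d[i][1][0]),ray(d[j][0],d[j][1][0])]);print(i,j,X.round(4),np.round(e,3)[0])
E
```

```text
t 20.3 open 0.235 F [4.2 2.  8.6] p [ 0.5149 -0.4385  0.1988] J [ -52.4   29.2  101.4   18.2   18.8 -116.2]
tilt 32.0 head -41.4 g [ 0.5129 -0.4367  0.203 ] r 0.2295 th 37.5 Frad_out -4.5
hook_seat [('q', array([301., 305.]), 0.59), ('r', array([328., 315.]), 0.71), ('w', array([347., 160.]), 0.9)]
0 1 [ 0.5526 -0.4032  0.1031] 0.0
0 2 [ 0.5513 -0.4048  0.1041] 0.001
1 2 [ 0.5512 -0.4045  0.1045] 0.001
bail_top [('r', array([248., 274.]), 0.23), ('w', array([490.,  56.]), 0.82)]
1 2 [ 0.3568 -0.3635  0.3553] 0.004
hook_grip [('q', array([288., 287.]), 0.62), ('r', array([319., 311.]), 0.66), ('w', array([279., 259.]), 0.79)]
0 1 [ 0.5083 -0.4251  0.193 ] 0.0
0 2 [ 0.5062 -0.431   0.198 ] 0.001
1 2 [ 0.5046 -0.429   0.1997] 0.001
```

```bash
python3 - <<'E'
from h import *
swing(37.5,12,.2290,.203,.199,Rt(32,-36),9)
E
```

```text
end [ 0.4732 -0.3463  0.195 ] [ 0.429 -0.312 -0.848]
[10,3,-6,-0.01,0,-0.01]
--
[10,3,-5,0,0,-0.01]
--
[9,4,-5,-0.01,0,-0.01]
--
[9,4,-6,0,0,-0.01]
--
[9,5,-5,-0.01,0,-0.01]
--
[8,6,-4,0,0,-0.01]
--
[9,6,-5,-0.01,0,-0.01]
--
[8,7,-5,0,0,-0.01]
--
[7,7,-4,-0.01,0,-0.01]
--
```

Emit:
play_rows --moves '[[[10,3,-6,-0.01,0,-0.01],[10,3,-5,0,0,-0.01],[9,4,-5,-0.01,0,-0.01],[9,4,-6,0,0,-0.01],[9,5,-5,-0.01,0,-0.01]]]'

```text
time_s: 21.4
position: [0.4889, -0.3888, 0.1982]
tcp_rot: [[-0.661, 0.622, 0.42], [0.53, 0.783, -0.327], [-0.532, 0.007, -0.847]]
force: [22.0, 6.0, 9.9]
opening: 0.233
grasp_force: 29.5
```

Emit:
play_rows --moves '[[[8,6,-4,0,0,-0.01],[9,6,-5,-0.01,0,-0.01],[8,7,-5,0,0,-0.01],[7,7,-4,-0.01,0,-0.01],[0,0,0,0,0,0]]]'

```text
time_s: 21.9
position: [0.4771, -0.3469, 0.1978]
tcp_rot: [[-0.684, 0.587, 0.434], [0.497, 0.81, -0.312], [-0.535, 0.002, -0.845]]
force: [21.7, 2.5, 9.7]
opening: 0.228
grasp_force: 31.8
```

```bash
python3 - <<'E'
from h import *
st()
q=cap("side");r=cap("scene");w=cap("wrist")
cv2.imwrite("pics/m.png",np.hstack([cv2.resize(w["image"][40:280,240:500],(433,400)),cv2.resize(q["image"][240:320,245:315],(350,400))]))
for k in ("hook_seat","bail_top","carrier_foot"):
    d=[(x,pin(x,k)) for x in (q,r,w)];print(k,[(n,a.round(),c) for n,(x,(a,c)) in zip("qrw",d) if a is not None])
    for i,j in ((0,1),(0,2),(1,2)):
        if d[i][1][0] is not None and d[j][1][0] is not None: X,e=tri([ray(d[i][0],d[i][1][0]),ray(d[j][0],d[j][1][0])]);print(i,j,X.round(4),np.round(e,3)[0])
    if k=="bail_top" and d[2][1][0] is not None: print(onz(ray(w,d[2][1][0]),.133))
E
```

```text
t 21.9 open 0.228 F [21.7  2.5  9.7] p [ 0.4771 -0.3469  0.1978] J [ -50.9   24.1  113.6   37.    13.5 -138.9]
tilt 32.3 head -35.7 g [ 0.4749 -0.3453  0.2021] r 0.2253 th 12.4 Frad_out -21.7
hook_seat [('q', array([281., 290.]), 0.91), ('r', array([303., 297.]), 0.62), ('w', array([331., 182.]), 0.96)]
0 1 [ 0.5224 -0.3227  0.0924] 0.002
0 2 [ 0.519  -0.3329  0.1033] 0.003
1 2 [ 0.5192 -0.3306  0.1077] 0.001
bail_top [('q', array([273., 269.]), 0.79), ('r', array([295., 277.]), 0.77), ('w', array([389., 182.]), 0.72)]
0 1 [ 0.5141 -0.2789  0.1324] 0.006
0 2 [ 0.5076 -0.288   0.1395] 0.002
1 2 [ 0.5141 -0.2855  0.1402] 0.004
[ 0.51680895 -0.28876542  0.133     ]
carrier_foot [('q', array([275., 304.]), 0.95), ('r', array([294., 306.]), 0.86), ('w', array([351.,  89.]), 0.94)]
0 1 [ 0.5132 -0.2951  0.0129] 0.001
0 2 [ 0.513  -0.2921  0.0094] 0.0
1 2 [ 0.515  -0.2922  0.0067] 0.001
```

View pics/m.png

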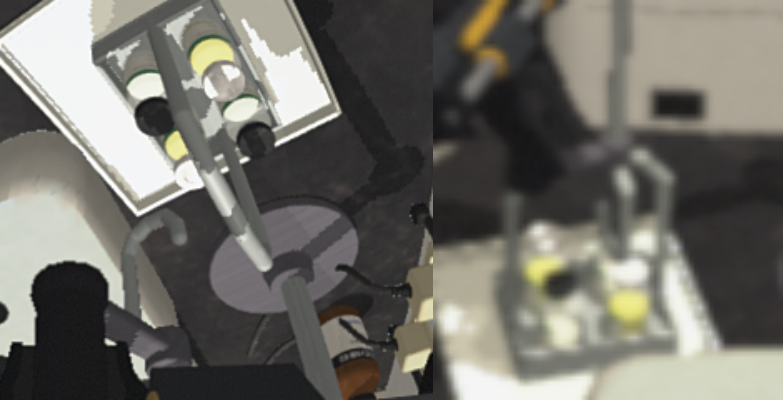

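```bash
python3 - <<'E'
from h import *
swing(12.4,-1,.2203,.2021,.198,Rt(32,-41),8)
E
```

```text
end [ 0.4768 -0.2955  0.1937] [ 0.396 -0.347 -0.85 ]
[2,9,-1,0.01,0,0.01]
--
[4,4,-2,0,0,0.01]
--
[5,5,-2,0.01,0,0.01]
--
[4,4,-2,0,0,0.01]
--
[4,5,-2,0.01,0,0.01]
--
[4,5,-2,0.01,0,0.01]
--
[4,5,-1,0,0.01,0]
--
[3,4,-2,0.01,0,0.01]
--
```

Emit:
play_rows --moves '[[[2,9,-1,0.01,0,0.01],[4,4,-2,0,0,0.01],[5,5,-2,0.01,0,0.01],[4,4,-2,0,0,0.01],[4,5,-2,0.01,0,0.01]]]'

```text
time_s: 23.0
position: [0.4737, -0.3146, 0.1944]
tcp_rot: [[-0.652, 0.636, 0.412], [0.537, 0.772, -0.34], [-0.534, -0.001, -0.845]]
force: [2.9, -1.5, 9.3]
opening: 0.224
grasp_force: 31.3
```

Emit:
play_rows --moves '[[[4,5,-2,0.01,0,0.01],[4,5,-1,0,0.01,0],[3,4,-2,0.01,0,0.01],[0,0,0,0,0,0]]]'

```text
time_s: 23.4
position: [0.4739, -0.2951, 0.1928]
tcp_rot: [[-0.645, 0.655, 0.394], [0.555, 0.756, -0.349], [-0.526, -0.006, -0.85]]
force: [3.3, -2.7, 9.9]
opening: 0.226
grasp_force: 32.0
```

```bash
python3 - <<'E'
from h import *
st()
q=cap("side");r=cap("scene");w=cap("wrist")
cv2.imwrite("pics/n.png",np.hstack([cv2.resize(w["image"][40:280,240:500],(433,400)),cv2.resize(q["image"][240:320,245:315],(350,400))]))
for k in ("hook_seat","bail_top","carrier_foot"):
    d=[(x,pin(x,k)) for x in (q,r,w)];print(k,[(n,a.round(),c) for n,(x,(a,c)) in zip("qrw",d) if a is not None])
    for i,j in ((0,1),(0,2),(1,2)):
        if d[i][1][0] is not None and d[j][1][0] is not None: X,e=tri([ray(d[i][0],d[i][1][0]),ray(d[j][0],d[j][1][0])]);print(i,j,X.round(4),np.round(e,3)[0])
    if k=="bail_top" and d[2][1][0] is not None: print(onz(ray(w,d[2][1][0]),.133))
E
```

```text
t 23.4 open 0.226 F [ 3.3 -2.7  9.9] p [ 0.4739 -0.2951  0.1928] J [ -44.1   23.1  117.3   10.     8.  -102.9]
tilt 31.8 head -41.5 g [ 0.4719 -0.2933  0.197 ] r 0.2231 th -0.9 Frad_out -3.4
hook_seat [('r', array([294., 287.]), 0.67), ('w', array([324., 183.]), 0.55)]
1 2 [ 0.5126 -0.2862  0.1018] 0.0
bail_top [('q', array([275., 267.]), 0.62), ('r', array([292., 279.]), 0.69), ('w', array([323., 219.]), 0.87)]
0 1 [ 0.5115 -0.2796  0.1357] 0.003
0 2 [ 0.5103 -0.2867  0.1403] 0.003
1 2 [ 0.5053 -0.2851  0.1425] 0.001
[ 0.51375201 -0.29120075  0.133     ]
carrier_foot [('q', array([275., 302.]), 0.78), ('r', array([294., 308.]), 0.87), ('w', array([311., 117.]), 0.57)]
0 1 [ 0.5028 -0.315   0.0424] 0.004
0 2 [ 0.5109 -0.2873  0.0141] 0.003
1 2 [ 0.5137 -0.2929 -0.0013] 0.002
```

```bash
python3 - <<'E'
from h import *
swing(-.9,-.9,.2226,.197,.237,Rt(35,-42),6)
E
```

```text
end [ 0.4748 -0.2953  0.2324] [ 0.425 -0.389 -0.817]
[-4,1,-6,0,-0.01,0]
--
[-3,0,-5,0,-0.01,0.01]
--
[-4,0,-6,0,-0.01,0]
--
[-4,0,-5,0,-0.01,0]
--
[-3,0,-6,0,-0.01,0.01]
--
[-4,0,-5,0.01,-0.01,0]
--
```

Emit:
play_rows --moves '[[[-4,1,-6,0,-0.01,0],[-3,0,-5,0,-0.01,0.01],[-4,0,-6,0,-0.01,0],[-4,0,-5,0,-0.01,0],[0,0,0,0,0,0]]]'

```text
time_s: 24.5
position: [0.4742, -0.2946, 0.2192]
tcp_rot: [[-0.623, 0.661, 0.418], [0.549, 0.75, -0.369], [-0.558, -0.001, -0.83]]
force: [1.4, -1.6, 8.8]
opening: 0.227
grasp_force: 30.1
```

Emit:
play_rows --moves '[[[-3,0,-6,0,-0.01,0.01],[-4,0,-5,0.01,-0.01,0],[0,0,0,0,0,0]]]'

```text
time_s: 24.8
position: [0.4742, -0.2939, 0.2318]
tcp_rot: [[-0.609, 0.671, 0.423], [0.548, 0.742, -0.386], [-0.573, -0.003, -0.82]]
force: [5.2, -1.9, 4.9]
opening: 0.226
grasp_force: 29.3
```

```bash
python3 - <<'E'
from h import *
st()
q=cap("side");r=cap("scene");w=cap("wrist")
for k in ("hook_seat","bail_top","carrier_foot"):
    d=[(x,pin(x,k)) for x in (q,r,w)];print(k,[(n,a.round(),c) for n,(x,(a,c)) in zip("qrw",d) if a is not None])
    for i,j in ((0,1),(0,2),(1,2)):
        if d[i][1][0] is not None and d[j][1][0] is not None: X,e=tri([ray(d[i][0],d[i][1][0]),ray(d[j][0],d[j][1][0])]);print(i,j,X.round(4),np.round(e,3)[0])
E
```

```text
t 24.8 open 0.226 F [ 5.2 -1.9  4.9] p [ 0.4742 -0.2939  0.2318] J [-43.7  18.7 117.2   4.6   9.2 -95.9]
tilt 35.0 head -42.4 g [ 0.472  -0.292   0.2359] r 0.2230 th -1.3 Frad_out -5.2
hook_seat [('q', array([276., 267.]), 0.96), ('r', array([295., 283.]), 0.97), ('w', array([324., 177.]), 0.96)]
0 1 [ 0.5033 -0.3151  0.168 ] 0.003
0 2 [ 0.513  -0.2844  0.1417] 0.001
1 2 [ 0.5168 -0.2913  0.13  ] 0.004
bail_top [('q', array([276., 269.]), 0.6), ('r', array([295., 276.]), 0.88), ('w', array([320., 179.]), 0.93)]
0 1 [ 0.5235 -0.2673  0.1206] 0.002
0 2 [ 0.5149 -0.2902  0.1389] 0.001
1 2 [ 0.5126 -0.2853  0.1466] 0.005
carrier_foot [('q', array([275., 303.]), 0.87), ('r', array([291., 303.]), 0.68)]
0 1 [ 0.5155 -0.2742 -0.003 ] 0.002
```

```bash
python3 - <<'E'
from h import *
swing(-1.3,-1.5,.2222,.2359,.290,Rt(40,-42),9)
E
```

```text
end [ 0.4753 -0.2934  0.2865] [ 0.476 -0.433 -0.766]
[-4,1,-5,0,-0.01,0]
--
[-4,0,-5,0,-0.01,0]
--
[-3,0,-5,0,-0.01,0]
--
[-4,0,-5,0,-0.01,0]
--
[-4,0,-5,0,-0.01,0]
--
[-3,0,-5,0,-0.01,0]
--
[-4,0,-4,0,-0.01,0]
--
[-4,0,-5,0,-0.01,0]
--
[-4,0,-5,0,-0.01,0]
--
```

Emit:
play_rows --moves '[[[-4,1,-5,0,-0.01,0],[-4,0,-5,0,-0.01,0],[-3,0,-5,0,-0.01,0],[-4,0,-5,0,-0.01,0],[-4,0,-5,0,-0.01,0]]]'

```text
time_s: 25.9
position: [0.4745, -0.2926, 0.2617]
tcp_rot: [[-0.589, 0.67, 0.451], [0.53, 0.742, -0.41], [-0.61, -0.003, -0.793]]
force: [6.5, -0.5, 3.4]
opening: 0.226
grasp_force: 29.0
```

Emit:
play_rows --moves '[[[-3,0,-5,0,-0.01,0],[-4,0,-4,0,-0.01,0],[-4,0,-5,0,-0.01,0],[-4,0,-5,0,-0.01,0],[0,0,0,0,0,0]]]'

```text
time_s: 26.4
position: [0.4748, -0.2926, 0.2865]
tcp_rot: [[-0.571, 0.67, 0.475], [0.513, 0.742, -0.432], [-0.642, -0.003, -0.767]]
force: [7.6, -0.8, 2.8]
opening: 0.224
grasp_force: 29.2
```

```bash
python3 - <<'E'
from h import *
st()
q=cap("side");r=cap("scene");w=cap("wrist")
for k in ("hook_seat","bail_top","carrier_foot"):
    d=[(x,pin(x,k)) for x in (q,r,w)];print(k,[(n,a.round(),c) for n,(x,(a,c)) in zip("qrw",d) if a is not None])
    for i,j in ((0,1),(0,2),(1,2)):
        if d[i][1][0] is not None and d[j][1][0] is not None: X,e=tri([ray(d[i][0],d[i][1][0]),ray(d[j][0],d[j][1][0])]);print(i,j,X.round(4),np.round(e,3)[0])
E
```

```text
t 26.4 open 0.224 F [ 7.6 -0.8  2.8] p [ 0.4748 -0.2926  0.2865] J [-43.6  12.7 116.9   4.5  10.5 -95.7]
tilt 39.9 head -42.3 g [ 0.4724 -0.2904  0.2904] r 0.2227 th -1.7 Frad_out -7.6
hook_seat [('q', array([276., 252.]), 0.81), ('r', array([296., 266.]), 0.66), ('w', array([325., 166.]), 0.82)]
0 1 [ 0.5169 -0.2832  0.1912] 0.001
0 2 [ 0.5153 -0.2849  0.1917] 0.001
1 2 [ 0.5161 -0.2845  0.1919] 0.001
bail_top [('q', array([274., 254.]), 0.76), ('r', array([294., 264.]), 0.64), ('w', array([322., 170.]), 0.74)]
0 1 [ 0.5173 -0.2657  0.1744] 0.004
0 2 [ 0.5102 -0.288   0.1936] 0.004
1 2 [ 0.5102 -0.2831  0.2016] 0.002
carrier_foot [('q', array([278., 288.]), 0.56), ('r', array([296., 294.]), 0.71), ('w', array([312.,  76.]), 0.78)]
0 1 [ 0.5181 -0.2917  0.0705] 0.001
0 2 [ 0.5186 -0.2883  0.0667] 0.002
1 2 [ 0.5183 -0.289   0.0646] 0.0
```

Emit:
play_rows --moves '[[[-1.1,1.3,1,0,0,0],[-1.3,0,-1.5,0,0,0],[-1.3,0,-1.5,0,0,0],[-1.3,0,-1.5,0,0,0],[0,0,0,0,0,0]]]'

```text
time_s: 27.5
position: [0.4749, -0.2914, 0.2899]
tcp_rot: [[-0.574, 0.67, 0.47], [0.516, 0.742, -0.428], [-0.636, -0.003, -0.772]]
force: [4.6, -0.0, 3.2]
opening: 0.225
grasp_force: 29.5
```

Emit:
play_rows --moves '[[[-0.6,0,-0.8,0,0,0],[0,0,0,0,0,0]]]'

```text
time_s: 27.7
position: [0.4749, -0.2914, 0.2906]
tcp_rot: [[-0.574, 0.67, 0.47], [0.516, 0.742, -0.428], [-0.636, -0.003, -0.772]]
force: [5.1, -0.9, 3.8]
opening: 0.226
grasp_force: 29.5
```

Emit:
play_rows --moves '[[[-0.6,0,-0.8,0,0,0],[0,0,0,0,0,0]]]'

```text
time_s: 27.9
position: [0.4749, -0.2913, 0.2916]
tcp_rot: [[-0.574, 0.67, 0.47], [0.516, 0.742, -0.428], [-0.636, -0.003, -0.772]]
force: [5.6, -1.2, 2.4]
opening: 0.221
grasp_force: 29.5
```

Emit:
play_rows --moves '[[[-0.7,0,-0.8,0,0,0],[-0.7,0,-0.8,0,0,0],[0,0,0,0,0,0]]]'

```text
time_s: 28.2
position: [0.4748, -0.2908, 0.2926]
tcp_rot: [[-0.575, 0.67, 0.469], [0.517, 0.742, -0.426], [-0.634, -0.003, -0.773]]
force: [8.3, -1.5, -1.0]
opening: 0.227
grasp_force: 29.6
```

Emit:
play_rows --moves '[[[-0.7,0,-0.8,0,0,0],[0,0,0,0,0,0]]]'

```text
time_s: 28.4
position: [0.4748, -0.2904, 0.2926]
tcp_rot: [[-0.576, 0.67, 0.468], [0.518, 0.742, -0.425], [-0.632, -0.002, -0.775]]
force: [13.1, -0.8, -6.6]
opening: 0.225
grasp_force: 29.7
```

Emit:
play_rows --moves '[[[-0.7,0,-0.8,0,0,0],[0,0,0,0,0,0]]]'

```text
time_s: 28.6
position: [0.4747, -0.2899, 0.2926]
tcp_rot: [[-0.577, 0.67, 0.467], [0.52, 0.742, -0.423], [-0.63, -0.001, -0.776]]
force: [16.3, -1.7, -11.2]
opening: 0.224
grasp_force: 30.0
```

Emit:
play_rows --moves '[[[-0.3,1.6,2.3,0,0,0],[0,0,0,0,0,0],[0,0,0,0,0,0],[0,0,0,0,0,0],[0,0,0,0,0,0]]]'

```text
time_s: 29.1
position: [0.4751, -0.29, 0.2925]
tcp_rot: [[-0.577, 0.671, 0.467], [0.518, 0.742, -0.425], [-0.631, -0.004, -0.775]]
force: [-5.6, 0.2, 1.6]
opening: 0.226
grasp_force: 29.8
```

```bash
python3 - <<'E'
from h import *
st()
for _ in range(2):
  q=cap("side");r=cap("scene");w=cap("wrist")
  for k in ("hook_seat","bail_top","carrier_foot"):
    d=[(x,pin(x,k)) for x in (q,r,w)];print(k,[(n,a.round(1).tolist(),c) for n,(x,(a,c)) in zip("qrw",d) if a is not None])
    rs=[ray(x,a) for x,(a,c) in d if a is not None]
    if len(rs)>1: print(tri(rs)[0].round(4))
E
```

```text
t 29.1 open 0.226 F [-5.6  0.2  1.6] p [ 0.4751 -0.29    0.2925] J [-43.2  12.  116.    2.3  12.9 -93.2]
tilt 39.2 head -42.4 g [ 0.4728 -0.2879  0.2964] r 0.2224 th -2.3 Frad_out 5.6
hook_seat [('q', [275.8, 249.5], 0.84), ('r', [294.6, 261.8], 0.79), ('w', [324.1, 168.7], 0.92)]
[ 0.515  -0.2803  0.2019]
bail_top [('q', [273.5, 248.6], 0.8), ('r', [294.8, 263.8], 0.77), ('w', [320.9, 173.7], 0.83)]
[ 0.5109 -0.284   0.2063]
carrier_foot [('q', [274.9, 285.9], 0.74), ('r', [294.1, 291.7], 0.56), ('w', [308.1, 78.2], 0.85)]
[ 0.5133 -0.2872  0.0763]
hook_seat [('q', [336.9, 296.3], 0.73), ('r', [295.3, 265.2], 0.78)]
[ 0.7793  0.0352 -0.3247]
bail_top [('q', [275.1, 248.9], 0.64), ('r', [295.0, 265.3], 0.83)]
[ 0.5108 -0.2906  0.2093]
carrier_foot [('q', [276.7, 284.3], 0.69), ('r', [293.1, 293.4], 0.68), ('w', [309.9, 77.8], 0.61)]
[ 0.5142 -0.2866  0.0759]
```

Emit:
play_rows --moves '[[[0.4,-0.5,-0.4,0,0,0],[0,0,0,0,0,0]]]'

```text
time_s: 30.5
position: [0.4751, -0.2902, 0.2926]
tcp_rot: [[-0.576, 0.67, 0.467], [0.518, 0.742, -0.425], [-0.632, -0.003, -0.775]]
force: [-3.0, -0.1, -1.6]
opening: 0.223
grasp_force: 29.7
```

Emit:
play_rows --moves '[[[0,0,0,0,0,0],[0,0,0,0,0,0],[0,0,0,0,0,0],[0,0,0,0,0,0],[0,0,0,0,0,0]]]' --fingers 0.0

```text
time_s: 31.0
position: [0.4765, -0.2912, 0.2943]
tcp_rot: [[-0.574, 0.67, 0.47], [0.516, 0.742, -0.428], [-0.636, -0.003, -0.772]]
force: [-0.6, -0.6, 1.1]
opening: 0.483
grasp_force: 0.0
```

Emit:
play_rows --moves '[[[0,0,-4,0,0,0],[0,0,-8,0,0,0],[0,0,-12,0,0,0],[0,0,-16,0,0,0],[0,0,-20,0,0,0]]]'

```text
time_s: 31.5
position: [0.4473, -0.2648, 0.341]
tcp_rot: [[-0.575, 0.67, 0.469], [0.516, 0.742, -0.427], [-0.635, -0.003, -0.773]]
force: [-0.2, 0.8, 0.7]
opening: 0.497
grasp_force: 0.0
```

Emit:
play_rows --moves '[[[0,0,-20,0,0,0],[0,0,-20,0,0,0],[0,0,-20,0,0,0],[0,0,0,0,0,0],[0,0,0,0,0,0]]]'

```text
time_s: 32.0
position: [0.4197, -0.2396, 0.3873]
tcp_rot: [[-0.574, 0.67, 0.471], [0.515, 0.742, -0.429], [-0.637, -0.003, -0.771]]
force: [-0.1, 0.3, -0.1]
opening: 0.499
grasp_force: 0.0
```

```bash
python3 - <<'E'
from h import *
st()
for _ in range(2):
  q=cap("side");r=cap("scene");w=cap("wrist")
  for k in ("hook_seat","bail_top","carrier_foot"):
    d=[(x,pin(x,k)) for x in (q,r,w)];print(k,[(n,a.round(1).tolist(),c) for n,(x,(a,c)) in zip("qrw",d) if a is not None])
    rs=[ray(x,a) for x,(a,c) in d if a is not None]
    if len(rs)>1: print(tri(rs)[0].round(4))
E
```

```text
t 32.0 open 0.499 F [-0.1  0.3 -0.1] p [ 0.4197 -0.2396  0.3873] J [-43.4  -3.8 115.2   1.5  29.1 -92.5]
tilt 39.5 head -42.3 g [ 0.4173 -0.2374  0.3912] r 0.2840 th -12.1 Frad_out 0.2
hook_seat [('q', [275.1, 250.6], 0.71), ('r', [295.6, 266.2], 0.62), ('w', [311.8, 149.7], 0.84)]
[ 0.5153 -0.2838  0.1977]
bail_top [('q', [276.5, 252.6], 0.68), ('r', [293.8, 263.0], 0.88), ('w', [305.9, 150.7], 0.72)]
[ 0.514  -0.2852  0.1997]
carrier_foot [('q', [275.6, 286.2], 0.64), ('r', [294.5, 293.0], 0.95), ('w', [300.5, 85.4], 0.94)]
[ 0.5142 -0.2884  0.0738]
hook_seat [('q', [275.3, 249.3], 0.92), ('r', [295.9, 265.8], 0.78), ('w', [310.9, 150.7], 0.88)]
[ 0.5152 -0.2844  0.2011]
bail_top [('q', [276.3, 251.1], 0.72), ('r', [292.8, 263.2], 0.56), ('w', [307.5, 153.4], 0.88)]
[ 0.513  -0.2848  0.2037]
carrier_foot [('q', [272.8, 285.8], 0.76), ('r', [294.4, 295.3], 0.64), ('w', [299.5, 84.3], 0.85)]
[ 0.5095 -0.2901  0.0747]
```

Emit:
play_rows --moves '[[[0,0,0,0,0,0],[0,0,0,0,0,0],[0,0,0,0,0,0],[0,0,0,0,0,0],[0,0,0,0,0,0]]]'

```text
time_s: 33.7
position: [0.4198, -0.2398, 0.3866]
tcp_rot: [[-0.575, 0.67, 0.47], [0.516, 0.742, -0.427], [-0.635, -0.003, -0.772]]
force: [0.9, 1.1, 0.7]
opening: 0.495
grasp_force: 0.0
```

Emit:
play_rows --moves '[[[0,0,0,0,0,0],[0,0,0,0,0,0],[0,0,0,0,0,0],[0,0,0,0,0,0],[0,0,0,0,0,0]]]'

```text
time_s: 34.2
position: [0.4199, -0.2397, 0.3866]
tcp_rot: [[-0.575, 0.67, 0.47], [0.516, 0.742, -0.427], [-0.635, -0.003, -0.772]]
force: [0.0, -0.4, 0.2]
opening: 0.501
grasp_force: 0.0
```

```bash
python3 -c "
from rig import bot
print(bot.hand_in())"
```

```text
the job is handed in; nothing more can be done
None
```

I handed the job in at 34.2 s without seeing a verdict: by the last camera estimates, the carrier hangs upright from the fully retracted hook about 12 mm off the tray's middle with the robot clear; I viewed 12 pictures, two over the limit of 10.

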